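# Load a battery and hold the cam clamp at full lift

## Robot

A 7-joint arm with a two-finger parallel gripper is mounted at the origin on a cart in front of the work surface, level with it; the furniture and walls round the work are solid. World frame = base frame: x ahead of the robot, y to its left, z up, the work surface at z = 0. Lengths are in m, angles in rad, forces in N, time in s.
With the tool pointing down it reaches from about 0.35 to 0.775 m from the base axis. Payload 3.1 kg.
Tool frame: the origin (TCP) lies midway between the tips of the shut fingers; the grasp point (between the pads) lies 19 mm behind it; z points along the fingers, y is the line along which they close (so a half turn about z gives the same grasp; the last joint's range is limited). The gripper opens to 85 mm and grips with 20 to 120 N. Pads are 22 mm wide; open, the fingers measure 114 mm over their backs; the gripper's body (76 mm by 85 mm) begins 54 mm behind the grasp point. The pads swing forward as they close: fully open they stand 13 mm farther back than shut.
Start: joints at [-1.22, 0.311, 0.014, 1.512, -0.004, 1.319, -0.027], TCP at [0.211, 0.508, 0.231] pointing down, gripper open.
Joint ranges: [-2.7, 2.7], [-0.3, 1.91], [-1.27, 1.3], [0.12, 2.57], [-1.44, 4.58], [0.2, 2.03], [-3.05, 3.05]. Speed limits (rad/s): [2.79, 2.79, 3.14, 3.14, 3.14, 3.14, 3.14].

## Interface

Orientations are given as a unit quaternion [x, y, z, w].
In Python, from rig import state, read_camera, camera_params, finish_job gives the robot as it stands. The module is installed in compiled form; this text tells all that it offers.
- The arm moves only by the shell command python3 -m handwheel 'ROWS' [FORCE]. ROWS is JSON, a list of rows, each a list of 7 numbers: the turn, a rotation vector about the tool's x, y, z in degrees, then the shift along the tool's x, y, z in mm, then the finger opening in mm, from 0 to 85.4. In form: [[ax, ay, az, x, y, z, jaw], ...]. A call has 1 to 8 rows; each row is the pose to reach, as a shift and turn from the pose commanded when the call began, along the tool's axes at that moment; what a row does not reach only later rows make up. A row lasts 1/8 s, in which the tool goes at most 62.5 mm and 10.7 degrees, less where a joint would pass 70% of its speed; a pose out of reach is approached as far as the arm can. A call with a gripper value outside its range is refused whole. The fingers move at their own pace and stop on an object; FORCE is the grip in N (left out, the last holds). Time passes only in rows, so rows that repeat a pose let the fingers close. It gives the time, the measured TCP pose, the force, the opening and the grip force at its end, in the units of the state.
- state(): the state, without advancing time (a new reading comes with each control period).
- read_camera(name): name is "scene" or "top" or "wrist"; returns the picture (420x560x3 uint8, red, green, blue); there is no depth.
- camera_params(name): a dict with "intrinsics" (3x3 intrinsics, pixels), "k1" (the pictures are not rectified: a ray, as slopes to the right and down, at radius r is drawn at 1 + k1 r^2 times it, then the intrinsics apply), "cam_to_world" (4x4, takes a point from camera to world coordinates). Camera axes: x right, y up, looking along -z (the intrinsics and any distortion apply to the point x, -y, -z); pixel columns grow to the right and rows downward; lengths in m; the calibration is good to about 2 mm. A picture is of the moment at which its call begins: read the wrist's pose just before it. camera_params takes no time and is no camera call; for the wrist camera it gives the pose at the moment of the call.
- finish_job(): hands the job in; it is judged then, once.
The state is a dict: "clock": time; "joint_positions": joint angles; "joint_vel": joint speeds; "joint_efforts": joint torques, N m; "ee_pos": TCP position; "ee_rot": TCP orientation; "ft_force": force on the tool from outside, world axes, zero at the start; "ft_torque": the same for the moment, N m; "gripper_width": finger opening in m; "finger_force": force on a finger pad.
Only numpy, scipy, OpenCV 4.12 (cv2) and the standard library are available. Lean on these libraries where they do the work, as an engineer would, in place of code of your own. Each camera call takes 0.05 s, during which the arm holds its last target. There are 200 camera calls.

## Task

Pick up the loose block battery, slide it upright, terminals up, all the way down into the aluminium pocket of the blue clamping fixture, and let it go. Then swing the red-knobbed, spring-return cam lever round until it points straight along the red index line, where the cam's lift is highest and it clamps the battery, and hold it there: finish while still holding the lever. Leave the loose tools around undisturbed.

Things in the scene. Friction and masses are not known exactly. Their poses are not given: they have to be found in the camera images.
- battery: loose black-and-gold block battery standing upright, 17 (its x) x 26 (its y) x 45 mm high plus 3 mm terminals on top, about 45 g; origin at the centre of its underside, z up.
- fixture: fixed blue base plate, 162 x 80 x 10 mm, on the table. Origin on the table surface; its x axis runs from the lever end (nearest the robot) to the pocket end, z up; the plate spans x -90 to +72 mm, y -40 to +40 mm. All parts but the lever's knob stay below 35 mm above the table.
- pocket (a point): centre of the pocket's floor (10 mm above the table), axes as the fixture. Open-topped aluminium pocket, 20 mm (x) by 29 mm (y), 18 mm deep; rims 28 mm above the table, flared lead-in lips to 32 mm. The battery fits with its x axis along the pocket's x, either way round. The cam enters under the bar on the -x side and pushes the battery about 4 mm against the black sprung plate on the +x side.
- cam_axis (a point): point on the lever's vertical pivot, at the top of the base plate (10 mm above the table), axes as the fixture; the pocket's centre lies 28 mm from it in +x. Eccentric cam and hub reach 28 mm above the table and 24 mm from the pivot.
- index_mark (a point): centre of the red index line, 22 x 4 mm, painted on the base plate along its x axis, 80 mm from the pivot in -x (axes as the fixture). The lever at its highest lift points straight along this line.
- knob (a point): middle of the gripping length of the lever's red upright knob, a 16 mm thick round post from 28 to 68 mm above the table, this point 50 mm above the table and 72 mm horizontally from the pivot; moves with the lever.
- cam_lever (a joint): cam lever angle, rad. 0 is the rest, where a spring drives it (knob on the fixture's -y side); grows clockwise seen from above; highest lift at 1.2, lever along the index line, battery pressed with about 5 N; past that the lift falls again, up to a stop at 1.7. It needs about 2 N at the knob at rest, 4 to 6 N at highest lift, and swings back when released.
- driver_red: bystander: small red-handled screwdriver lying behind the fixture, 134 mm long, 13 mm thick; origin under its middle.
- flux_pen: bystander: white and green pen lying near the front edge of the table, 130 mm long (its y), 13 mm thick; origin under its middle.
- tip_tinner: bystander: small round red tin, 31 mm across, 15 mm high; origin under its centre.
- brush: bystander: black brush lying near the front edge of the table, 136 mm long (its y), 9 mm thick; origin under its middle.
- flush_cutters: bystander: red-handled flush cutters lying flat near the front edge of the table, 137 mm long, 14 mm thick; origin under the middle.

How it is judged:
On the way, in this order (a step that is already met when the one before it is completed fails the run):
1. the battery stands fully down in the pocket, let go, with the lever still at rest (horizontal distance between battery and pocket below 0.008 m and z of battery in the frame of pocket below 0.003 m and angle between battery's own z axis and vertical below 0.1 rad and contact force between the fingers and battery below 0.1 N and value of joint cam_lever below 0.2 rad), for 0.2 s.
2. the lever is at its highest lift (within 0.12 rad) and the cam presses the battery (value of joint cam_lever between 1.08 and 1.32 rad and contact force between cam_lever and battery above 2 N), for 0.3 s.
At the end, for the whole second after the job is handed in: Robot still holds the lever, at rest within 0.12 rad of highest lift (joint 1.08 to 1.32); cam presses the battery with over 2 N; battery upright (0.1 rad), underside within 3 mm of the pocket floor, centre within 8 mm of the pocket's, fingers off it (all of step 2 and velocity of joint cam_lever between -0.2 and 0.2 rad/s and contact force between any of the fingers, the arm and cam_lever above 0.5 N and contact force between the fingers and battery below 0.1 N and horizontal distance between battery and pocket below 0.008 m and z of battery in the frame of pocket below 0.003 m and angle between battery's own z axis and vertical below 0.1 rad); the arm keeps its last pose, push and grip.
It fails at once if a loose tool or pot beside the work is pushed more than 3 cm (distance of any of driver_red, flux_pen, tip_tinner, brush, flush_cutters from where it was at the start of the episode above 0.03 m).
It also fails if it takes over 48 s, if anything falls off the work surface, if the arm or the gripper's body presses on something with over 40 N, if the wrist force passes 120 N, or if a joint passes its speed limit or range.

## Working session

There is one attempt and no reset: what is moved stays moved. The work goes in short steps, Python scripts to look and compute and a shell command to move; the robot and the scene stay as the last step left them, time stands still between calls to the robot, and variables do not carry over. Pictures are saved under pics/ and viewed, at most 11 in all, crops included, and the job is handed in when it is done.

```bash
mkdir -p pics; cat > h.py <<'E'
import numpy as np, cv2
from rig import state, read_camera, camera_params
from scipy.spatial.transform import Rotation as R
def ray(p,uv):
    K=np.array(p["intrinsics"]);T=np.array(p["cam_to_world"])
    d=np.array([(uv[0]-K[0,2])/K[0,0],(uv[1]-K[1,2])/K[1,1]])
    s=d.copy()
    for _ in range(20): s=d/(1+p["k1"]*(s@s))
    return T[:3,3],T[:3,:3]@np.array([s[0],-s[1],-1])
def atz(p,uv,z):
    o,d=ray(p,uv); return o+d*(z-o[2])/d[2]
def proj(p,X):
    K=np.array(p["intrinsics"]);T=np.array(p["cam_to_world"])
    c=T[:3,:3].T@(np.array(X)-T[:3,3]); s=np.array([c[0],-c[1]])/-c[2]
    s=s*(1+p["k1"]*(s@s)); return K[0,0]*s[0]+K[0,2],K[1,1]*s[1]+K[1,2]
def totool(X,st=None):  # world point -> shift (mm) in tool axes from TCP
    st=st or state(); return R.from_quat(st["ee_rot"]).inv().apply(np.array(X)-st["ee_pos"])*1000
def shot(cam,name,crop=None,k=1):
    p=camera_params(cam); im=read_camera(cam)[:,:,::-1]
    cv2.imwrite(f"pics/{name}_full.png",im)
    if crop: x0,y0,x1,y1=crop; im=im[y0:y1,x0:x1]
    im=cv2.resize(im,None,fx=k,fy=k,interpolation=cv2.INTER_CUBIC); cv2.imwrite(f"pics/{name}.png",im); return p
E
python3 - <<'E'
from h import *
p=shot("top","top0",k=1.4)
print(np.array(p["cam_to_world"]).round(3),p["intrinsics"],p["k1"])
s=state();print(s["ee_pos"],R.from_quat(s["ee_rot"]).as_matrix().round(3),s["clock"])
E
```

```text
[[-0.003  0.991 -0.136  0.386]
 [-1.     0.001  0.024 -0.11 ]
 [ 0.024  0.136  0.99   0.888]
 [ 0.     0.     0.     1.   ]] [[459.65251385   0.         278.99360049]
 [  0.         459.65251385 217.31895364]
 [  0.           0.           1.        ]] 0.0002714692875675584
[0.21024037 0.5074573  0.23023396] [[-0.924  0.383 -0.001]
 [ 0.383  0.924 -0.002]
 [-0.    -0.002 -1.   ]] 0.05
```

View pics/top0.png

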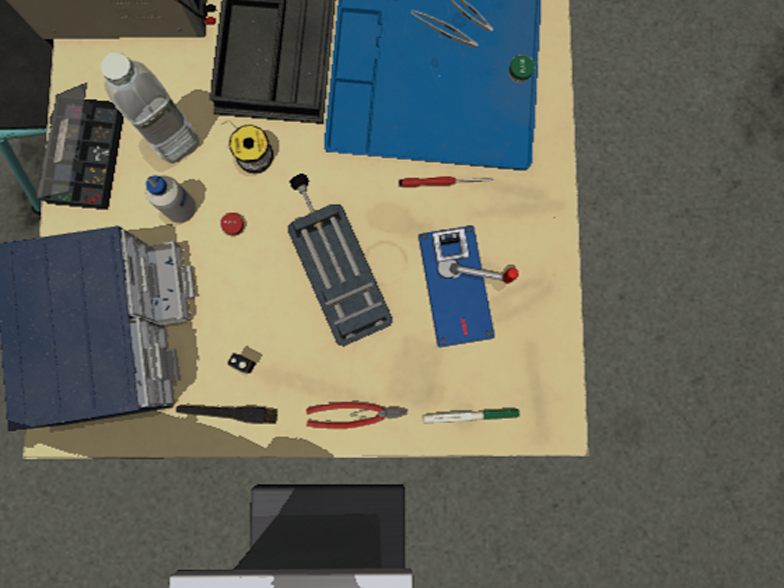

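The picture shows the battery at about (241,362) and the fixture with corners at about (419,233), (474,226), (494,339) and (438,347). The lever knob is at (511,274), all at 1.4× scale. I'll enlarge both areas.

```bash
python3 - <<'E'
import cv2
im=cv2.imread("pics/top0_full.png")
a=cv2.resize(im[155:255,285:385],None,fx=5.8,fy=5.8,interpolation=cv2.INTER_CUBIC)
b=cv2.resize(im[235:285,150:185],None,fx=5.8,fy=5.8,interpolation=cv2.INTER_CUBIC)
import numpy as np
c=np.zeros((580,580+b.shape[1],3),np.uint8);c[:,:580]=a;c[:b.shape[0],580:]=b
cv2.imwrite("pics/c1.png",c);print(c.shape)
E
```

```text
(580, 783, 3)
```

View pics/c1.png

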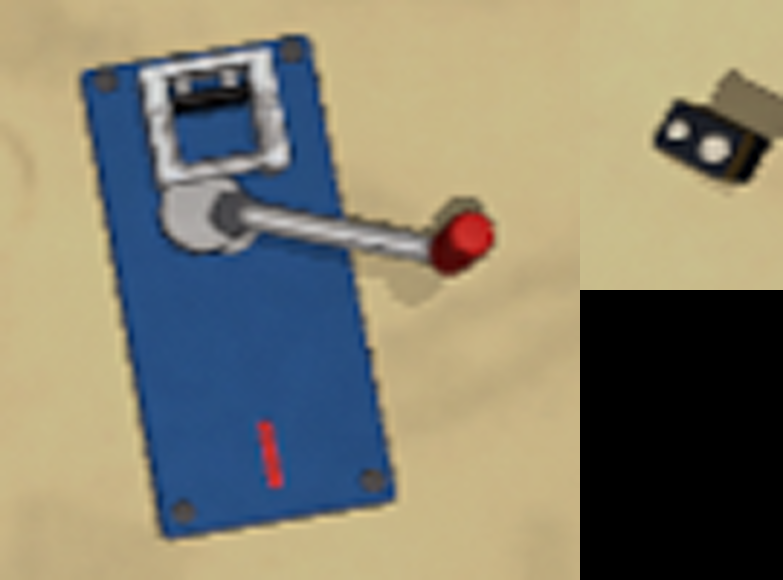

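The crop shows the plate corners at (82,72), (310,37), (395,498) and (163,537), and the index line from (263,422) to (277,487). The knob top is at (474,235) and the battery terminals are at (678,130) and (714,150).

```bash
cat > m.py <<'E'
from h import *
p=camera_params("top")
f=lambda c,z:atz(p,(285+c[0]/5.8-.4,155+c[1]/5.8-.4),z)
b=lambda c,z:atz(p,(150+(c[0]-580)/5.8-.4,235+c[1]/5.8-.4),z)
C=np.array([f(c,.01)[:2] for c in [(82,72),(310,37),(395,498),(163,537)]])
L=np.array([[72,40],[72,-40],[-90,-40],[-90,40]])/1000
l=L-L.mean(0);c=C-C.mean(0)
th=np.arctan2((l[:,0]*c[:,1]-l[:,1]*c[:,0]).sum(),(l*c).sum())
Rm=np.array([[np.cos(th),-np.sin(th)],[np.sin(th),np.cos(th)]])
O=C.mean(0)-Rm@L.mean(0)
print("fix",O,np.degrees(th),"res mm",((L@Rm.T+O)-C)*1000)
i=[(Rm.T@(f(q,.01)[:2]-O)) for q in [(263,422),(277,487)]];print("index in fix",i)
knob=f((474,235),.068);print("knob",knob,Rm.T@(knob[:2]-O))
t=[b(q,.048) for q in [(678,130),(714,150)]];print("bat",(t[0]+t[1])/2,np.linalg.norm(t[0]-t[1]),"y-axis ang",np.degrees(np.arctan2(*(t[0]-t[1])[1::-1])))
E
python3 m.py
```

```text
fix [ 0.54288394 -0.22009032] 9.174477781812879 res mm [[ 1.2834659   0.9752278 ]
 [ 1.61329111 -0.43574789]
 [-1.50376226 -1.14054469]
 [-1.39299474  0.60106477]]
index in fix [array([-0.05638001, -0.00026896]), array([-0.07845902, -0.00102785])]
knob [ 0.53972431 -0.28898052  0.068     ] [-0.01410316 -0.06750514]
bat [0.42562959 0.06833988 0.048     ] 0.012979115586467624 y-axis ang 61.2172198139708
```

The fit checks out: index, knob radius and plate sizes are consistent. The pocket is at about (0.583,-0.214) and the battery at about (0.426,0.068). Next I'll check the height of the cabinet beside the approach path.

```bash
python3 - <<'E'
from h import *
p=shot("scene","sc0",k=1.2);print(np.array(p["cam_to_world"]).round(2))
s=state()
for X in [s["ee_pos"],[.4256,.0683,.05],[.4,.2,0],[.4,.2,.2],[.3,.3,.1]]:print(np.array(proj(p,X))*1.2)
E
```

```text
[[ 0.45  0.5  -0.74 -0.22]
 [-0.89  0.24 -0.39 -0.5 ]
 [-0.02  0.84  0.55  0.63]
 [ 0.    0.    0.    1.  ]]
[-79.23967888 171.60496592]
[212.39375879 260.15441436]
[147.08329679 272.50736361]
[124.72477413 169.4949216 ]
[ 52.0066871  239.31958428]
```

View pics/sc0.png

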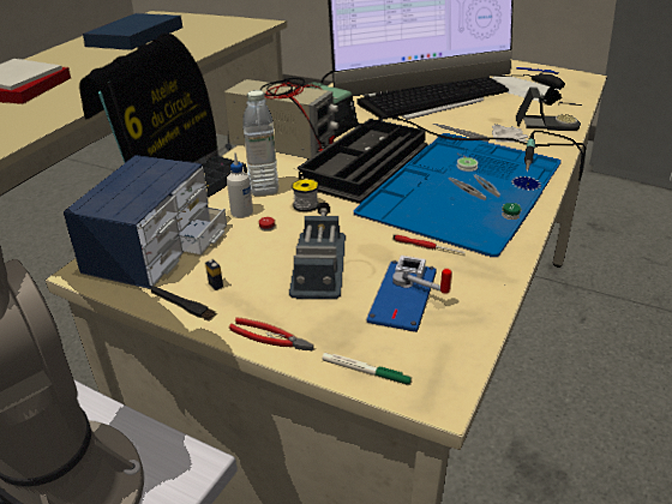

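```bash
python3 - <<'E'
from h import *
print(totool([.4256,.0683,.32]), 67.5+28.8)
st=state();T=np.array(camera_params("wrist")["cam_to_world"]);print(totool(T[:3,3]))
E
```

```text
[-367.02897899 -323.53024951  -88.94047902] 96.3
[  72.55238921   -0.24585832 -143.76514483]
```

```bash
python3 -m handwheel '[[0,0,0,0,0,-90,60],[0,0,0,0,0,-90,60],[0,0,10,-46,-40,-90,60],[0,0,20,-92,-81,-90,60],[0,0,30,-138,-121,-90,60],[0,0,40,-184,-162,-90,60],[0,0,50,-230,-202,-90,60],[0,0,60,-275,-243,-90,60]]' 30
python3 - <<'E'
from h import *
s=state();r=R.from_quat(s["ee_rot"]);print(s["ee_pos"],totool([.4256,.0683,.25]),np.degrees(np.arctan2(*r.as_matrix()[1::-1,1])),r.as_matrix()[:,2])
E
```

```text
clock: 1.1
ee_pos: [0.3719, 0.1764, 0.321]
ee_rot: [0.661, 0.75, 0.0, -0.0]
ft_force: [0.7, 0.5, 0.5]
gripper_width: 0.0597
finger_force: 0.0
[0.37194838 0.17637833 0.3210331 ] [-113.95197715   39.72559925   71.00666841] 7.179856748002389 [-6.61839793e-05  2.11731041e-04 -9.99999975e-01]
```

```bash
python3 -m handwheel '[[0,0,9,-50,17,0,60],[0,0,18,-90,30,20,60],[0,0,27,-114,40,50,60],[0,0,36,-114,40,71,60],[0,0,36,-114,40,71,60],[0,0,36,-114,40,71,60]]'
python3 - <<'E'
from h import *
p=shot("wrist","w1",k=1.3)
s=state();r=R.from_quat(s["ee_rot"]);print(s["ee_pos"],np.degrees(np.arctan2(*r.as_matrix()[1::-1,1])))
for z in (0,.045):print(np.array(proj(p,[.4256,.0683,z]))*1.3)
E
```

```text
clock: 1.85
ee_pos: [0.4264, 0.0711, 0.2509]
ee_rot: [0.859, 0.513, 0.0, 0.0]
ft_force: [-0.6, -0.1, 0.3]
gripper_width: 0.0603
finger_force: 0.0
[0.42661843 0.07119697 0.25124048] -28.334442200870615
[368.6728292  228.83564856]
[368.58021906 238.16643748]
```

View pics/w1.png

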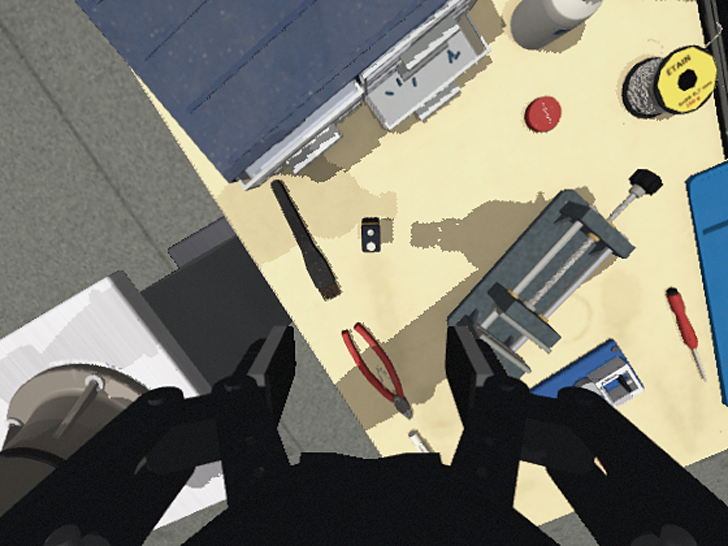

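The battery terminals are at about (369,232) and (372,246), within a few pixels of the prediction. I'll take the angle from an enlarged crop.

```bash
python3 - <<'E'
import cv2
im=cv2.imread("pics/w1_full.png")[155:205,260:320]
cv2.imwrite("pics/c2.png",cv2.resize(im,None,fx=10,fy=10,interpolation=cv2.INTER_CUBIC))
E
```

```text
(no output)
```

View pics/c2.png

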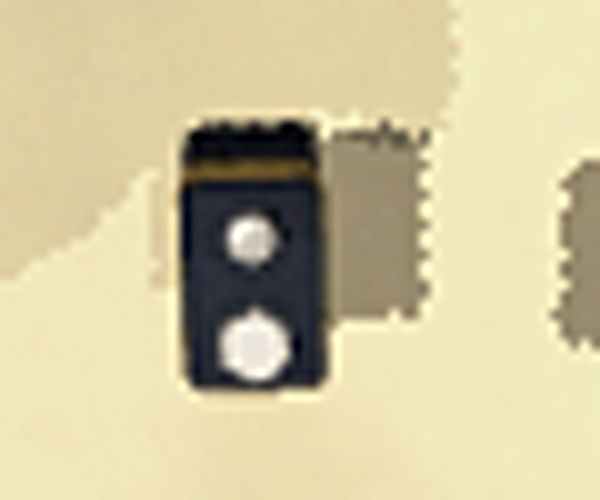

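The top face corners are at about (183,181), (321,179), (328,388) and (186,390) in the crop. The terminals are at (250,238) and (255,347).

```bash
python3 - <<'E'
from h import *
p=camera_params("wrist");s=state()
q=np.array([atz(p,(260+u/10-.45,155+v/10-.45),.045) for u,v in [(183,181),(321,179),(328,388),(186,390)]])
c=q.mean(0);print(c,[np.linalg.norm(q[i]-q[(i+1)%4])*1e3 for i in range(4)])
d=q[0]+q[1]-q[2]-q[3];print("yaxis",np.degrees(np.arctan2(d[1],d[0])));e=q[1]+q[2]-q[0]-q[3];print("x",np.degrees(np.arctan2(e[1],e[0])))
print(totool([*c[:2],.024],s), s["ft_force"])
E
```

```text
[0.42762093 0.06765334 0.045     ] [np.float64(16.431129631806918), np.float64(25.675381620284373), np.float64(17.25731136736092), np.float64(25.663528787521507)]
yaxis 63.023873579081766
x -27.531456165165288
[ -2.93375611   2.29544825 227.23978783] [ 0.11346113  0.77565892 -0.14459864]
```

```bash
python3 -m handwheel '[[0,0,-1,-3,2.3,50,50],[0,0,-1,-3,2.3,100,50],[0,0,-1,-3,2.3,150,50],[0,0,-1,-3,2.3,190,50],[0,0,-1,-3,2.3,215,50],[0,0,-1,-3,2.3,227,50],[0,0,-1,-3,2.3,227,50]]' 
python3 -m handwheel '[[0,0,0,0,0,0,10],[0,0,0,0,0,0,10],[0,0,0,0,0,0,10],[0,0,0,0,0,0,10],[0,0,0,0,0,0,10],[0,0,0,0,0,0,10]]' 30
python3 -m handwheel '[[0,0,0,0,0,-20,10],[0,0,0,0,0,-60,10],[0,0,0,0,0,-100,10],[0,0,0,0,0,-130,10],[0,0,0,0,0,-130,10]]'
python3 - <<'E'
from h import *
s=state();r=R.from_quat(s["ee_rot"]);print(np.degrees(np.arctan2(*r.as_matrix()[1::-1,1])),r.as_matrix()[:,2],totool([.583,-.2136,.18]))
E
```

```text
clock: 2.78
ee_pos: [0.4271, 0.0672, 0.0235]
ee_rot: [0.855, 0.519, 0.0, 0.0]
ft_force: [0.4, -0.6, 0.5]
gripper_width: 0.05
finger_force: 0.0
clock: 3.52
ee_pos: [0.4278, 0.0672, 0.0243]
ee_rot: [0.855, 0.519, 0.001, 0.0]
ft_force: [-0.8, 0.4, 5.8]
gripper_width: 0.0163
finger_force: 36.9
clock: 4.15
ee_pos: [0.4286, 0.0672, 0.1555]
ee_rot: [0.855, 0.519, 0.003, 0.0]
ft_force: [0.0, -0.5, -1.7]
gripper_width: 0.0164
finger_force: 36.0
-27.49425803226895 [ 0.00544775  0.00215403 -0.99998284] [-177.69045032  266.7094551   -24.27800448]
```

```bash
python3 -m handwheel '[[0,0,-5,-22,33,-50,10],[0,0,-10,-44,67,-50,10],[0,0,-15,-66,100,-50,10],[0,0,-20,-89,133,-50,10],[0,0,-25,-111,167,-50,10],[0,0,-30,-133,200,-50,10],[0,0,-35,-160,240,-45,10],[0,0,-36.7,-177.7,266.7,-45,10]]'
python3 -m handwheel '[[0,0,0,0,0,0,10],[0,0,0,0,0,0,10],[0,0,0,0,0,0,10]]'
python3 - <<'E'
from h import *
s=state();r=R.from_quat(s["ee_rot"]);print(s["ee_pos"],np.degrees(np.arctan2(*r.as_matrix()[1::-1,1])),r.as_matrix()[:,2])
p=shot("wrist","w2",(180,100,420,280),3.3)
print([(np.array(proj(p,[.583,-.2136,z]))-[180,100])*3.3 for z in (.01,.028)])
E
```

```text
clock: 5.15
ee_pos: [0.5803, -0.2161, 0.1956]
ee_rot: [0.648, 0.761, -0.001, -0.002]
ft_force: [-0.2, 0.3, -0.8]
gripper_width: 0.0165
finger_force: 35.9
clock: 5.52
ee_pos: [0.581, -0.212, 0.1978]
ee_rot: [0.647, 0.762, 0.0, -0.001]
ft_force: [0.0, -0.4, -0.3]
gripper_width: 0.0164
finger_force: 35.9
[ 0.58103853 -0.211996    0.1978485 ] 9.31209070942325 [-7.31421467e-04  1.67550635e-03 -9.99998329e-01]
[array([346.16573583, 280.94203921]), array([346.23493927, 293.01263393])]
```

View pics/w2.png

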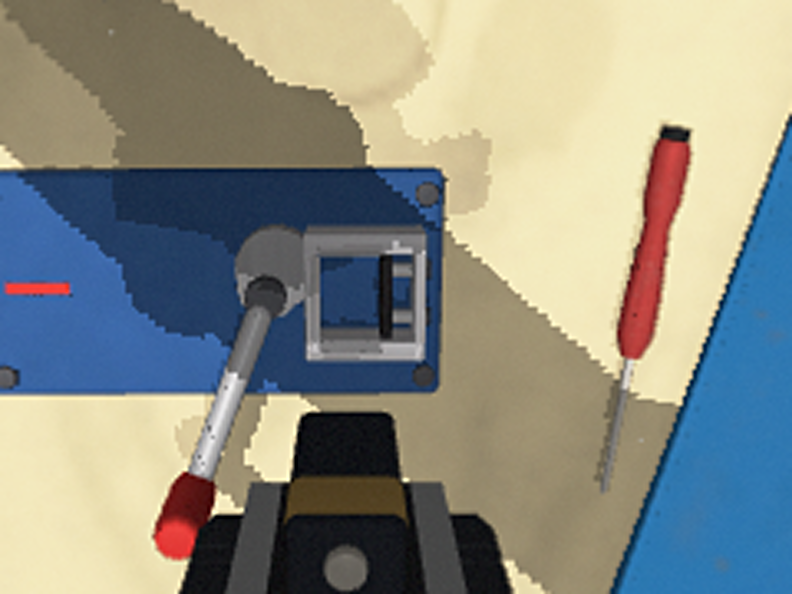

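The pocket's inner opening spans roughly x 320–380 and y 250–345, close to the prediction of (346,293). The x estimates differ by about 2 mm, so I'll enlarge the picture further.

```bash
python3 - <<'E'
import cv2
im=cv2.imread("pics/w2_full.png")[160:215,245:320]
im=cv2.convertScaleAbs(im,alpha=1.5,beta=10)
cv2.imwrite("pics/c3.png",cv2.resize(im,None,fx=10,fy=10,interpolation=cv2.INTER_CUBIC))
E
```

```text
(no output)
```

View pics/c3.png

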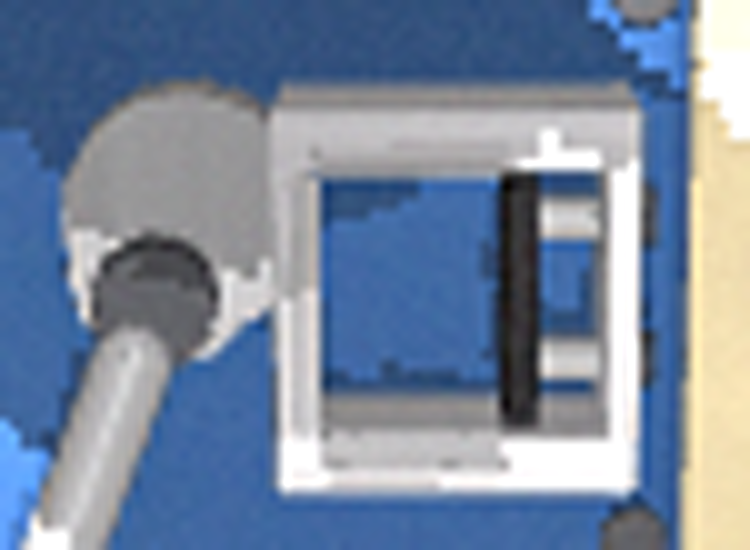

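```bash
python3 - <<'E'
from h import *
p=camera_params("wrist");s=state()
g=lambda u,v,z:atz(p,(245+u/10-.45,160+v/10-.45),z)
c=g(410,304,.028);print("pocket",c,s["ee_pos"])
print("size",np.linalg.norm(g(320,304,.028)-g(500,304,.028)),np.linalg.norm(g(410,178,.028)-g(410,430,.028)))
print("plate end",g(688,300,.01), "expected", [.5429+.072*np.cos(.16),-.2201+.072*np.sin(.16)])
print("to tool",totool([*c[:2],.06]), "hub",g(165,200,.028))
q=lambda u,v:atz(p,(180+u/3.3-.35,100+v/3.3-.35),.01)
m=(q(5,289)+q(70,288))/2;print("index->pocket",np.linalg.norm((c-m)[:2]))
E
```

```text
pocket [ 0.58410574 -0.2150506   0.028     ] [ 0.58114875 -0.21213583  0.19811669]
size 0.019548184623112374 0.028127971386576356
plate end [ 0.61630424 -0.21372442  0.01      ] expected [np.float64(0.6139803644030452), np.float64(-0.2086290891237743)]
to tool [ -3.54678535   2.45310924 138.11177432] hub [ 0.55624348 -0.20796515  0.028     ]
index->pocket 0.10843801166230496
```

```bash
python3 -m handwheel '[[0,0,0,-3.8,2.4,0,10],[0,0,0,-3.8,2.4,40,10],[0,0,0,-3.8,2.4,80,10],[0,0,0,-3.8,2.4,120,10],[0,0,0,-3.8,2.4,134,10],[0,0,0,-3.8,2.4,134,10],[0,0,0,-3.8,2.4,134,10]]'
python3 - <<'E'
from h import *
s=state();print(s["ee_pos"],totool([.58405,-.2153,.0343]),R.from_quat(s["ee_rot"]).as_matrix().round(4))
p=shot("wrist","w3",(190,120,390,300),3.3)
E
```

```text
clock: 6.45
ee_pos: [0.5857, -0.2181, 0.0664]
ee_rot: [0.648, 0.762, 0.001, 0.002]
ft_force: [0.8, 0.3, -1.6]
gripper_width: 0.0166
finger_force: 35.9
[ 0.58571    -0.21813897  0.0664129 ] [ 3.13720995 -1.29338826 32.10200724] [[-0.16    0.9871  0.0037]
 [ 0.9871  0.16   -0.0016]
 [-0.0022  0.0034 -1.    ]]
```

View pics/w3.png

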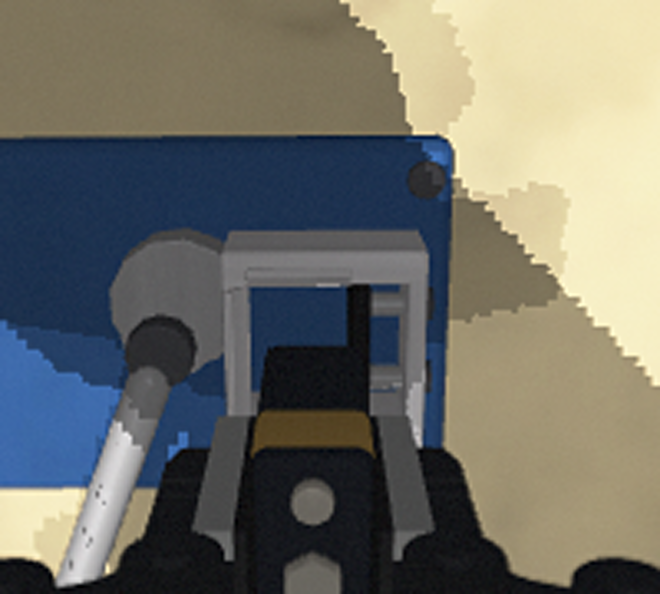

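```bash
python3 - <<'E'
from h import *
p=camera_params("wrist")
for i in range(3): s=state();print(s["clock"],s["ee_pos"])
g=lambda u,v,z:atz(p,(190+u/3.3-.35,120+v/3.3-.35),z)
for n,u,v,z in [("batL",263,348,.042),("batR",365,348,.042),("pocL",249,290,.028),("plate",348,290,.028),("pocTop",300,286,.028)]:
    print(n,totool(g(u,v,z),s).round(1))
E
```

```text
6.5 [ 0.58573145 -0.21811781  0.0665064 ]
6.5 [ 0.58573145 -0.21811781  0.0665064 ]
6.5 [ 0.58573145 -0.21811781  0.0665064 ]
batL [10.2 -7.9 24.5]
batR [10.1 10.8 24.5]
pocL [ 17.  -11.2  38.4]
plate [16.9  8.1 38.5]
pocTop [17.8 -1.2 38.5]
```

```bash
python3 - <<'E'
from h import *
p=camera_params("wrist");s=state()
g=lambda u,v,z:atz(p,(190+u/3.3-.35,120+v/3.3-.35),z)
for n,u,v,z in [("topL",252,450,.0872),("topR",374,450,.0872),("botL",263,348,.042),("rimTopOut",325,255,.032),("fixedge",300,137,.01),("fixcornerR",451,300,.01)]:
    print(n,totool(g(u,v,z),s).round(1))
# same for the top rim from w2 frame already: pocket predicted
print(totool([.5841,-.2150,.028],s))
E
```

```text
topL [ 12.   -7.2 -20.7]
topR [ 12.    9.7 -20.7]
botL [10.2 -7.9 24.5]
rimTopOut [25.1  3.5 34.5]
fixedge [44.1 -1.4 56.4]
fixcornerR [ 9.1 30.9 56.6]
[ 3.41959752 -1.25117774 38.49501528]
```

```bash
python3 -m handwheel '[[0,0,0,3,-1.5,0,10],[0,0,0,5.2,-2.8,0,10],[0,0,0,5.2,-2.8,0,10],[0,0,0,5.2,-2.8,0,10],[0,0,0,5.2,-2.8,0,10]]'
python3 - <<'E'
from h import *
s=state();print(s["ee_pos"],s["ft_force"])
p=shot("wrist","w4",(220,160,340,270),5.4)
E
```

```text
clock: 7.12
ee_pos: [0.5806, -0.2127, 0.0643]
ee_rot: [0.648, 0.761, -0.0, 0.0]
ft_force: [0.2, 0.2, -0.6]
gripper_width: 0.0165
finger_force: 35.9
[ 0.58059028 -0.21270582  0.0643045 ] [ 0.21494041  0.23079943 -0.64753478]
```

View pics/w4.png

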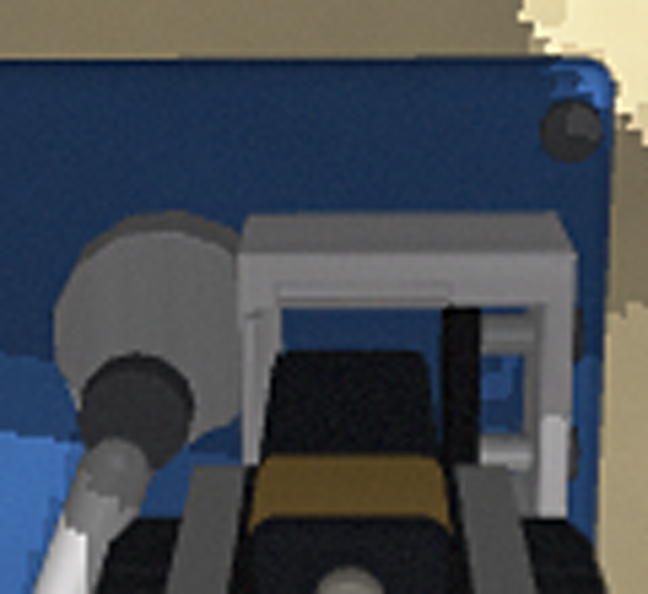

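```bash
python3 - <<'E'
from h import *
p=camera_params("wrist");s=state();print(s["ee_pos"])
g=lambda u,v,z:atz(p,(220+u/5.4-.4,160+v/5.4-.4),z)
for n,u,v,z in [("botL",272,352,.040),("botR",432,352,.040),("topL",250,518,.085),("topR",450,518,.085),("pocL",280,310,.028),("plate",443,310,.028),("pocTop",360,308,.028),("lipTop",360,284,.030),("fixedge",300,60,.01),("fixcornerR",609,300,.01)]:
    print(n,totool(g(u,v,z),s).round(1))
E
```

```text
[ 0.5805779  -0.21266658  0.06427781]
botL [10.4 -7.5 24.3]
botR [10.4 10.4 24.3]
topL [ 12.3  -7.2 -20.7]
topR [ 12.3   9.6 -20.7]
pocL [11.3 -7.1 36.3]
plate [11.3 12.2 36.3]
pocTop [11.5  2.4 36.3]
lipTop [15.2  2.4 34.3]
fixedge [38.  -5.  54.3]
fixcornerR [ 6.5 34.9 54.3]
```

The battery's lower face (272–432, front edge at row 352) sits about 1.2 mm to the -y side of the tool's y axis relative to the pocket (280–443). I'll correct that and start lowering gently.

```bash
python3 -m handwheel '[[0,0,0,-0.4,1.3,0,10],[0,0,0,-0.4,1.3,0,10],[0,0,0,-0.4,1.3,4,10],[0,0,0,-0.4,1.3,8,10],[0,0,0,-0.4,1.3,12,10],[0,0,0,-0.4,1.3,14,10],[0,0,0,-0.4,1.3,14,10],[0,0,0,-0.4,1.3,14,10]]'
```

```text
clock: 8.18
ee_pos: [0.582, -0.2128, 0.0504]
ee_rot: [0.648, 0.762, 0.0, 0.0]
ft_force: [0.5, -0.8, -0.5]
gripper_width: 0.0164
finger_force: 36.0
```

```bash
python3 -m handwheel '[[0,0,0,0,0,4,10],[0,0,0,0,0,8,10],[0,0,0,0,0,11,10],[0,0,0,0,0,13,10],[0,0,0,0,0,14.5,10],[0,0,0,0,0,14.5,10],[0,0,0,0,0,14.5,10]]'
```

```text
clock: 9.05
ee_pos: [0.5819, -0.2128, 0.0358]
ee_rot: [0.648, 0.762, 0.0, -0.0]
ft_force: [0.3, 0.1, -1.6]
gripper_width: 0.0163
finger_force: 36.0
```

```bash
python3 -m handwheel '[[0,0,0,0,0,1,10],[0,0,0,0,0,2,10],[0,0,0,0,0,2.5,10],[0,0,0,0,0,2.5,10]]'
```

```text
clock: 9.55
ee_pos: [0.5821, -0.2128, 0.0345]
ee_rot: [0.648, 0.762, 0.0, 0.0]
ft_force: [-1.2, 1.4, 4.8]
gripper_width: 0.0166
finger_force: 36.8
```

```bash
python3 -m handwheel '[[0,0,0,0,0,0,36],[0,0,0,0,0,0,36],[0,0,0,0,0,0,36],[0,0,0,0,0,0,36],[0,0,0,0,0,-30,36],[0,0,0,0,0,-80,40],[0,0,0,0,0,-130,50],[0,0,0,0,0,-130,50]]'
python3 -m handwheel '[[0,0,0,0,0,0,50],[0,0,0,0,0,0,50]]'
python3 - <<'E'
from h import *
s=state();print(s["ee_pos"])
p=shot("wrist","w5",(170,100,400,280),3.4)
E
```

```text
clock: 10.55
ee_pos: [0.5849, -0.2148, 0.1687]
ee_rot: [0.648, 0.761, 0.002, 0.005]
ft_force: [0.4, -0.2, 0.7]
gripper_width: 0.05
finger_force: 0.0
clock: 10.8
ee_pos: [0.5808, -0.212, 0.1613]
ee_rot: [0.648, 0.762, -0.001, -0.002]
ft_force: [0.1, -0.4, 0.3]
gripper_width: 0.0501
finger_force: 0.0
[ 0.58083825 -0.21201553  0.16133962]
```

View pics/w5.png

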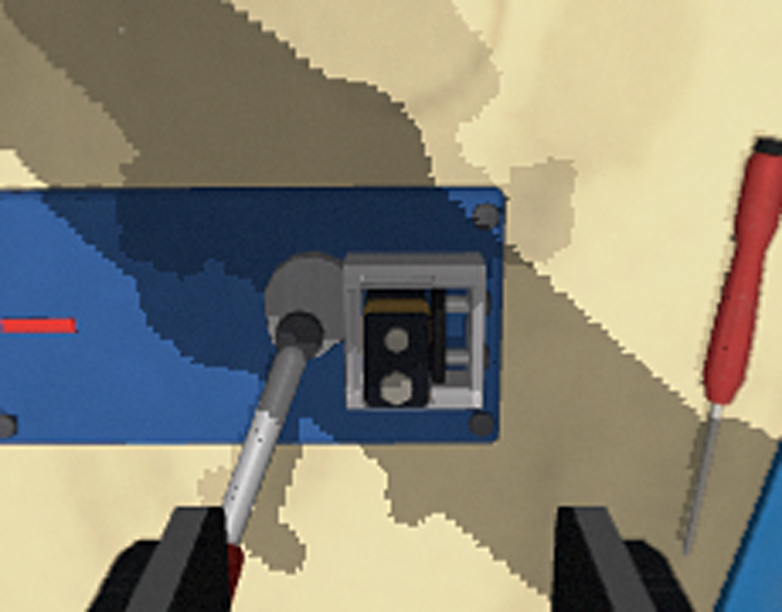

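The battery stands fully in the pocket between the walls, with terminals at about (397,340) and (397,388), let go. The lever is still at rest. Next is the knob.

```bash
python3 - <<'E'
from h import *
print(totool([.5395,-.2880,.161]))
E
```

```text
[-68.3118734  -53.01292307   0.41413024]
```

```bash
python3 -m handwheel '[[0,0,8,-30,-24,0,50],[0,0,16,-55,-42,0,50],[0,0,21,-68,-53,0,50],[0,0,21,-68,-53,0,50],[0,0,21,-68,-53,0,50],[0,0,21,-68,-53,0,50],[0,0,21,-68,-53,0,50]]'
python3 - <<'E'
from h import *
s=state();r=R.from_quat(s["ee_rot"]);print(totool([.5395,-.2880,.036]),np.degrees(np.arctan2(*r.as_matrix()[1::-1,1])))
im=read_camera("wrist");h=cv2.cvtColor(im,cv2.COLOR_RGB2HSV)
m=((h[...,0]<6)|(h[...,0]>174))&(h[...,1]>150)&(h[...,2]>60)
n,l,st,c=cv2.connectedComponentsWithStats(m.astype(np.uint8))
p=camera_params("wrist")
for i in range(1,n):
    if st[i,4]>40: print(st[i],c[i],atz(p,c[i],.06),atz(p,c[i],.068))
print(proj(p,[.5395,-.2880,.068]))
E
```

```text
clock: 11.72
ee_pos: [0.5411, -0.2874, 0.1632]
ee_rot: [0.775, 0.631, 0.0, -0.0]
ft_force: [-0.0, 0.6, 0.1]
gripper_width: 0.0497
finger_force: 0.0
[ -1.01456348  -1.39979882 127.160335  ] -11.681864212054577
[ 13   0  38  60 556] [30.97661871 26.83633094] [ 0.38411567 -0.11228077  0.06      ] [ 0.38972415 -0.11563848  0.068     ]
[ 43   0  25  60 557] [56.17055655 29.18312388] [ 0.40250389 -0.11818877  0.06      ] [ 0.40751689 -0.12135516  0.068     ]
[ 402    8   23   91 1146] [413.2513089   52.54363002] [ 0.66264629 -0.18974259  0.06      ] [ 0.65923493 -0.1905918   0.068     ]
[198 146  21  11  79] [208.36708861 151.27848101] [ 0.49040395 -0.23005312  0.06      ] [ 0.49257043 -0.22959692  0.068     ]
[276 193  17  25 359] [284.1810585  205.08077994] [ 0.54218831 -0.28808911  0.06      ] [ 0.54267782 -0.2857535   0.068     ]
(np.float64(281.0303633210981), np.float64(208.31786711801232))
```

```bash
python3 -m handwheel '[[0,0,0,-1,-1,40,50],[0,0,0,-1,-1,80,50],[0,0,0,-1,-1,110,50],[0,0,0,-1,-1,125,50],[0,0,0,-1,-1,125,50],[0,0,0,-1,-1,125,50]]'
python3 -m handwheel '[[0,0,0,0,0,0,30],[0,0,0,0,0,0,20],[0,0,0,0,0,0,10],[0,0,0,0,0,0,10],[0,0,0,0,0,0,10],[0,0,0,0,0,0,10]]' 30
python3 - <<'E'
from h import *
s=state();e=np.array(s["ee_pos"]);P=np.array([.5544,-.2173]);d=e[:2]-P
print(e,s["gripper_width"],"r",np.linalg.norm(d),np.degrees(np.arctan2(d[1],d[0])),s["ft_force"])
E
```

```text
clock: 12.52
ee_pos: [0.5404, -0.29, 0.0398]
ee_rot: [0.776, 0.631, 0.0, 0.001]
ft_force: [-0.5, 0.4, -0.3]
gripper_width: 0.0496
finger_force: 0.0
clock: 13.28
ee_pos: [0.5402, -0.2896, 0.0391]
ee_rot: [0.776, 0.631, 0.001, 0.001]
ft_force: [1.7, 0.3, 4.7]
gripper_width: 0.0148
finger_force: 29.8
[ 0.54018795 -0.28957117  0.03911007] 0.014791652258184133 r 0.07365531010311564 -101.1251943497004 [1.67637486 0.25660507 4.7097282 ]
```

```bash
python3 -m handwheel '[[0,0,8,0.7,-10.1,0,10],[0,0,16,2.8,-20,0,10],[0,0,24,6.3,-29.5,0,10],[0,0,32,11,-38.4,0,10],[0,0,40,17,-46.6,0,10],[0,0,48,24,-53.9,0,10],[0,0,56,32,-60.1,0,10],[0,0,60,36.3,-62.8,0,10]]'
python3 -m handwheel '[[0,0,0,0,0,0,10],[0,0,0,0,0,0,10]]'
python3 - <<'E'
from h import *
s=state();e=np.array(s["ee_pos"]);P=np.array([.5544,-.2173]);d=e[:2]-P;r=R.from_quat(s["ee_rot"]).as_matrix()
print(e,s["gripper_width"],"r",np.linalg.norm(d),np.degrees(np.arctan2(d[1],d[0])),"tool y",np.degrees(np.arctan2(r[1,1],r[0,1])),s["ft_force"])
E
```

```text
clock: 14.28
ee_pos: [0.4864, -0.2419, 0.0391]
ee_rot: [0.988, 0.157, 0.001, 0.002]
ft_force: [3.7, -1.7, 3.5]
gripper_width: 0.0146
finger_force: 29.6
clock: 14.52
ee_pos: [0.4863, -0.2417, 0.0391]
ee_rot: [0.987, 0.158, 0.001, 0.001]
ft_force: [2.8, -0.8, 5.3]
gripper_width: 0.0154
finger_force: 29.8
[ 0.48632572 -0.24173526  0.03907304] 0.01536053205901634 r 0.07232696511196782 -160.25440431383427 tool y -71.7662131168035 [ 2.8098114  -0.81820064  5.27688339]
```

```bash
python3 -m handwheel '[[0,0,5,0.2,-6.3,0,10],[0,0,10.3,0.8,-12.9,0,10],[0,0,10.3,0.8,-12.9,0,10],[0,0,10.3,0.8,-12.9,0,10],[0,0,10.3,0.8,-12.9,0,10],[0,0,10.3,0.8,-12.9,0,10]]'
python3 - <<'E'
from h import *
s=state();e=np.array(s["ee_pos"]);P=np.array([.5544,-.2173]);d=e[:2]-P
print(e,"r",np.linalg.norm(d),np.degrees(np.arctan2(d[1],d[0])),s["ft_force"])
p=shot("top","t2",(285,155,385,255),5.8)
E
```

```text
clock: 15.28
ee_pos: [0.4833, -0.2292, 0.039]
ee_rot: [0.998, 0.069, 0.001, 0.001]
ft_force: [2.8, -1.4, 5.1]
gripper_width: 0.015
finger_force: 29.9
[ 0.48331275 -0.22917681  0.03904912] r 0.07207257264224089 -170.51499213369712 [ 2.83689053 -1.35291139  5.13972138]
```

View pics/t2.png

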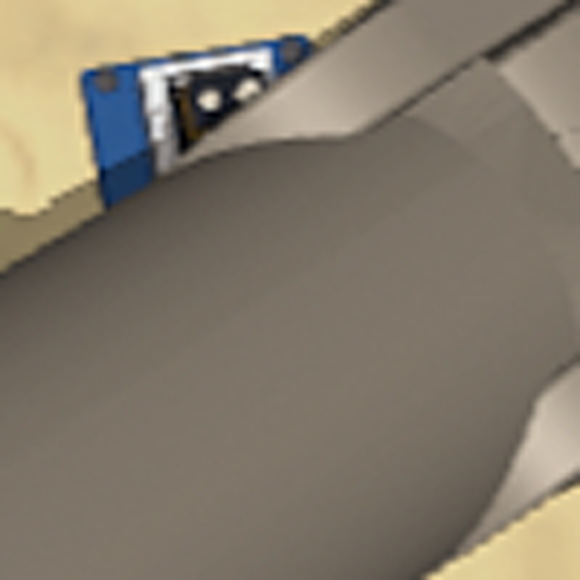

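The lever has turned 69.4° (about 1.21 rad) to a heading of -170.5°, against -170.8° for the index line. The picture shows the battery still standing in the pocket, with its terminals at (210,98) and (248,90). I'll hold briefly to settle, then hand in.

```bash
python3 -m handwheel '[[0,0,0,0,0,0,10],[0,0,0,0,0,0,10],[0,0,0,0,0,0,10],[0,0,0,0,0,0,10]]'; python3 -c "
from rig import *
print(finish_job())"
```

```text
clock: 15.82
ee_pos: [0.4833, -0.2292, 0.0391]
ee_rot: [0.998, 0.069, 0.001, 0.001]
ft_force: [2.6, -1.2, 5.1]
gripper_width: 0.0145
finger_force: 29.9
the job is handed in; nothing more can be done
None
```

I handed the job in at 15.8 s: the battery is seated in the pocket and released, and the gripper is still holding the lever at about 1.21 rad along the index line; no verdict came back, and I couldn't measure the cam's force on the battery.

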